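Open the blue access panel of the laboratory controller

TASK

The fuses of the controller with the blue panel need checking. Turn the red cam fastener beside its blue panel a quarter turn clockwise to unlocked, and only then swing the blue panel up by its steel bar handle and leave it standing open, nearly upright, with the fastener still unlocked. Leave the controller with the white panel alone.

Things in the scene. Friction and masses are not known exactly. Their poses are not given: they have to be found in the camera images.
- blue_unit: The controller to open: grey box 200 (x) x 220 (y) x 90 mm high, fixed to the bench, a blue panel in its top. Left or right place varies; turned up to 12 degrees. Origin: centre of underside; x from its front (dial, display; faces the robot) to its back, y to its left, z up. Panel and ledge tops are at z = 90. Panel hinge: the line along y at x = 78, z = 90; free edge at x = -52; panel 200 wide, 10 thick.
- blue_cam_grip (a point): Point on the fastener's axis, in the red wing grip, 36 mm above the unit's top (unit frame, mm: -76, -60, 126). Wing: 44 mm long, 14 thick, upright from z = 100 to 142; it lies along the unit's x when locked. Under it, z = 92 to 98, a steel tongue 12 wide reaches 38 mm from the axis, when locked over the panel's front edge. A white stripe on the wing marks the tongue's side.
- blue_cam (a joint): Angle of the blue unit's cam fastener, rad: 0 = locked (it starts at 0 to 0.15), growing clockwise seen from above to a stop at 1.57 = unlocked, where wing and tongue lie along the unit's y, the tongue pointing to -y, clear of the panel. It holds the panel down until about 1.08 and counts as unlocked from 1.2. Needs about 0.1 N m; stays where it is left.
- blue_bar (a point): Middle of the blue panel's handle, a round steel bar 10 mm thick, 80 mm long along the unit's y, on a leg at each end. With the panel shut it is at -22, 35, 135 mm in the unit frame: 45 mm above the panel, with 40 mm free under it. It moves with the panel: 100 mm from the hinge along the panel, 45 mm off its outer face.
- blue_panel (a joint): Opening angle of the blue panel, rad: 0 shut, growing as its front edge swings up and away from the robot about the hinge at its back; 1.57 upright, stop at 1.75. Mass 0.2 to 0.4 kg; the hinge is stiff (0.4 N m; 6 to 8 N at the handle opens it), so it stays at any angle. It counts as open from 1.05.
- white_unit: The bystander: the same controller in every size, with a white panel and its own red fastener; it must not be pushed. Origin and axes as for the blue unit.

How it is judged (in metres and radians):
On the way:
1. the blue unit's fastener is turned to unlocked while the blue panel is still shut (value of joint blue_cam above 1.2 rad and value of joint blue_panel below 0.1 rad), for 0.2 s.
At the end, for the whole second after the job is handed in: The blue panel stands open by at least 1.05 rad (60 degrees) and is at rest, and its fastener is still unlocked (1.2 rad, 69 degrees, or more) (value of joint blue_panel above 1.05 rad and value of joint blue_cam above 1.2 rad and velocity of joint blue_panel between -0.05 and 0.05 rad/s); the robot touches nothing.
It fails at once if the robot pushes on the unit with the white panel (more than 4 N) (contact force between any of the fingers, the arm and white_unit above 4 N).
It also fails if it takes over 42 s, if anything falls off the work surface, if the arm or the gripper's body presses on something with over 40 N, if the wrist force passes 120 N, or if a joint passes its speed limit or range.

ROBOT

A 6-joint arm with a two-finger parallel gripper is mounted at the origin on the work surface. World frame = base frame: x ahead of the robot, y to its left, z up, the work surface at z = 0. Lengths are in mm, angles in degrees, forces in N, time in s.
With the tool pointing down it reaches from about 375 to 900 mm from the base axis. Payload 3.1 kg.
Tool frame: the origin (TCP) lies where the fingers leave the gripper's body, on its centre line; the fingertips stand 73 mm ahead of it and the grasp point (between the pads) lies 54 mm ahead of it (ctrl.hold_point_z is the distance from the TCP to the grasp point, in mm); z points along the fingers, y is the line along which they close (so a half turn about z gives the same grasp; the last joint's range is limited). The gripper opens to 85 mm and grips with 20 to 120 N. Pads are 22 mm wide; open, the fingers measure 114 mm over their backs; the gripper's body (76 mm by 85 mm) begins 54 mm behind the grasp point. The pads swing forward as they close: fully open they stand 13 mm farther back than shut.
Start: joints at [60.59, 30.224, 82.088, -0, 67.689, -10.227], TCP at [205.322, 590.288, 303.91] pointing down, gripper open.
Joint ranges: [-176.69, 176.69], [-43.24, 126.21], [12.49, 139.97], [-82, 262], [0, 151.66], [-163.58, 163.58]. Speed limits (degrees/s): [159.86, 159.86, 180, 180, 180, 180].

INTERFACE

Orientations are given as a 3x3 rotation matrix whose columns are the frame's x, y, z axes.
In Python, from workcell import ctrl gives the robot as it stands. The module is installed in compiled form; this text tells all that it offers.
- The arm moves only by the tool jog_arm, never from a script. Its argument "increments" is a list of rows, each a list of 7 numbers: the opening, from -1 (shut) to 1 (fully open), then the shift along the tool's x, y, z normalised to -1 to 1, where 1 is 20 mm, then the turn, a rotation vector about the tool's x, y, z normalised to -1 to 1, where 1 is 0.08 rad. A call has 1 to 20 rows; each row shifts and turns the commanded pose from where the row before left it, along the tool's axes as they then stand; what a row does not reach is not made up. A row lasts 1/12 s, in which the tool goes at most 41.7 mm and 7.16 degrees, less where a joint would pass 70% of its speed; a pose out of reach is approached as far as the arm can. A call with a number of a shift or a turn outside -1 to 1 is refused whole. A call with a gripper value outside its range is refused whole. The fingers move at their own pace and stop on an object; "grip_force" is the grip in N (left out, the last holds). Time passes only in rows, so rows that do not move let the fingers close. It gives the time, the measured TCP pose, the force, the opening and the grip force at its end, in the units of the state.
- ctrl.state(): the state, without advancing time (a new reading comes with each control period).
- ctrl.read_camera(name): name is "scene" or "top"; returns a dict with "color" (480x640x3 uint8, red, green, blue), "depth" (480x640 float32, mm along the optical axis (not along the pixel's ray), 0 where there is no reading), "mtx" (3x3 intrinsics, pixels), "camera_from_world" (4x4, takes a point from world to camera coordinates). Camera axes: x right, y up, looking along -z (the intrinsics and any distortion apply to the point x, -y, -z); pixel columns grow to the right and rows downward; lengths in mm; the calibration is good to about 2 mm. A picture is of the moment at which its call begins.
- ctrl.hand_in(): hands the job in; it is judged then, once.
The state is a dict: "time": time; "qpos": joint angles; "qvel": joint speeds; "joint_torque": joint torques, N m; "position": TCP position; "tool_rot": TCP orientation; "force": force on the tool from outside, world axes, zero at the start; "wrist_torque": the same for the moment, N m; "grip_width": finger opening in mm; "grip_force": force on a finger pad.
Only numpy, scipy, OpenCV 4.12 (cv2) and the standard library are available. Lean on these libraries where they do the work, as an engineer would, in place of code of your own. Each camera call takes 0.05 s, during which the arm holds its last target. There are 200 camera calls.

## Working session

There is one attempt and no reset: what is moved stays moved. The work goes in short steps, Python scripts to look and compute and a tool call to move; the robot and the scene stay as the last step left them, time stands still between calls to the robot, and variables do not carry over. Pictures are saved under pics/ and viewed, at most 10 in all, crops included, and the job is handed in when it is done.

Besides the shell and the picture viewer there is one more tool, called after "Emit:" as name(argument=value, ...), one argument or row to a line, values as JSON. jog_arm: Moves the arm, as the interface text tells. Scaled input: -1 to 1 covers 20 mm each way for a shift and 0.08 rad each way for a turn. Its arguments: {"type":"object","properties":{"increments":{"type":"array"},"grip_force":{"type":"number"}},"required":["increments"]}

```bash
mkdir -p pics
python3 - <<'E'
from workcell import ctrl
import cv2,numpy as np
for n in("scene","top"):
    c=ctrl.read_camera(n); np.savez(f"{n}.npz",**c)
    cv2.imwrite(f"pics/{n}1.png",c["color"][:,:,::-1]); print(n,c["mtx"].tolist(),np.round(c["camera_from_world"],3).tolist())
s=ctrl.state(); print(s["position"],np.round(s["tool_rot"],3).tolist(),s["time"])
E
```

```text
scene [[445.96099768948307, 0.0, 316.5569003683738], [0.0, 445.96099768948307, 243.54140383506072], [0.0, 0.0, 1.0]] [[0.173, 0.985, -0.001, -71.285], [-0.729, 0.129, 0.672, 322.258], [0.662, -0.116, 0.74, -1251.443], [0.0, 0.0, 0.0, 1.0]]
top [[452.1537368063946, 0.0, 324.36599075156823], [0.0, 452.1537368063946, 239.04419923116956], [0.0, 0.0, 1.0]] [[0.024, -1.0, 0.012, -52.763], [0.995, 0.025, 0.101, -569.65], [-0.102, 0.01, 0.995, -714.518], [0.0, 0.0, 0.0, 1.0]]
[205.09780412 589.85816873 303.00868453] [[-0.944, 0.329, -0.001], [0.329, 0.944, -0.002], [0.0, -0.002, -1.0]] 0.1
```

View pics/scene1.png

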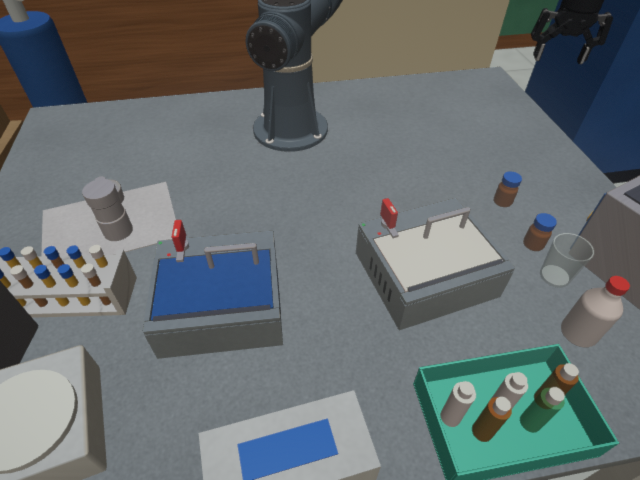

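View pics/top1.png

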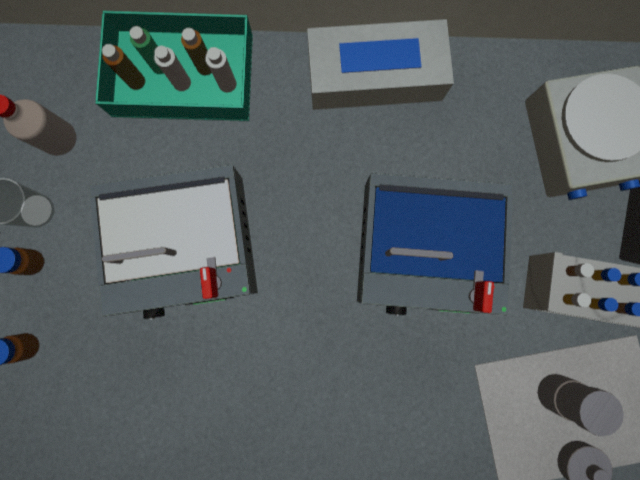

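The scene view (from the far side) shows the blue unit at about (215,290) with its red wing at (179,236). In the top view its panel spans (370–507, 188–282), the bar is at (390–452, 253), the wing at (485,295), and the white unit is to the left, at about (175,235).

```bash
cat > h.py <<'E'
import numpy as np,cv2
def ray(c,uv,z):
    T=c["camera_from_world"];R=T[:3,:3];o=-R.T@T[:3,3]
    uv=np.atleast_2d(uv).astype(float);K=c["mtx"]
    d=np.c_[(uv[:,0]-K[0,2])/K[0,0],-(uv[:,1]-K[1,2])/K[1,1],-np.ones(len(uv))]@R
    return o+d*((z-o[2])/d[:,2])[:,None]
def masks(c):
    h=cv2.cvtColor(c["color"],cv2.COLOR_RGB2HSV)
    b=cv2.inRange(h,(100,120,40),(130,255,255)); r=cv2.inRange(h,(0,140,80),(8,255,255))|cv2.inRange(h,(172,140,80),(180,255,255))
    return b,r
def comps(m,lo):
    n,l,s,ce=cv2.connectedComponentsWithStats(m)
    return [(l==i,s[i,4],ce[i]) for i in range(1,n) if s[i,4]>lo]
E
python3 - <<'E'
from h import *
for n in("top","scene"):
    c=np.load(n+".npz");b,r=masks(c)
    for m,a,ce in comps(b,1500):
        m=cv2.morphologyEx(m.astype(np.uint8),cv2.MORPH_CLOSE,np.ones((15,15)))
        ct=max(cv2.findContours(m,0,1)[0],key=cv2.contourArea)[:,0]
        print(n,"blue",a,ce,cv2.minAreaRect(ray(c,ct,90)[:,:2].astype(np.float32)))
    for m,a,ce in comps(r,60):
        v,u=np.nonzero(m);p=ray(c,np.c_[u,v],142)
        print(n,"red",a,ce,"z142",p.mean(0),"z121",ray(c,ce,121),cv2.minAreaRect(p[:,:2].astype(np.float32)))
c=np.load("top.npz")
# bar: grey bright pixels at window, by depth
K=c["mtx"];T=c["camera_from_world"];v,u=np.mgrid[235:270,370:475];d=c["depth"][235:270,370:475]
P=np.stack([(u-K[0,2])/K[0,0]*d,-(v-K[1,2])/K[1,1]*d,-d],-1)
W=(P-T[:3,3])@T[:3,:3];m=(W[...,2]>125)&(d>0)
w=W[m];print("bar",len(w),w.mean(0),cv2.minAreaRect(w[:,:2].astype(np.float32)))
E
```

```text
top blue 2319 [379.76670979  55.00474342] ((858.788818359375, -118.39505004882812), (48.26283264160156, 125.68799591064453), 5.718053817749023)
top blue 10203 [438.60874253 234.43614623] ((576.7708740234375, -210.43312072753906), (200.15785217285156, 129.7428436279297), 86.91522216796875)
top red 138 [  3.39130435 103.81884058] z142 [741.25243906 424.73365023 142.        ] z121 [[749.48447352 440.00187423 121.        ]] ((741.3129272460938, 423.87225341796875), (26.846595764160156, 11.2877779006958), 5.522897720336914)
top red 257 [206.25291829 284.31128405] z142 [492.53488153 123.54685245 142.        ] z121 [[492.42504624 128.72889581 121.        ]] ((494.9403076171875, 124.18897247314453), (42.4423828125, 13.673646926879883), 8.8493013381958)
top red 260 [487.14230769 298.42307692] z142 [ 482.58914532 -264.33115314  142.        ] z121 [[ 482.14466304 -272.13196337  121.        ]] ((485.0311279296875, -264.8316345214844), (13.760247230529785, 43.087772369384766), 84.1224594116211)
scene blue 12490 [596.26084868  89.10192154] ((-86.16738891601562, 921.7139892578125), (276.37203979492
[... 654 characters left out ...]
14), (48.5067253112793, 13.031590461730957), 8.811915397644043)
scene red 241 [178.14522822 235.35684647] z142 [ 506.43632253 -262.66573832  142.        ] z121 [[ 485.76520886 -268.05389945  121.        ]] ((504.9611511230469, -263.0354919433594), (20.527555465698242, 75.12957763671875), 87.95076751708984)
scene red 331 [617.6978852  285.09063444] z142 [738.74565586 426.92141114 142.        ] z121 [[726.35614212 446.96489546 121.        ]] ((738.741455078125, 427.16705322265625), (27.817646026611328, 42.613670349121094), 38.892662048339844)
bar 446 [ 543.09168145 -172.88388771  138.20293387] ((543.3803100585938, -173.32083129882812), (87.95380401611328, 9.858744621276855), 86.88587951660156)
```

Both cameras put the 200 x 130 mm panel in the same place. The unit is at about (565,-210.5), yaw -3.1°, the fastener at (485.5,-266), and the bar at (544,-174). The wing is at -5.9°, so the cam is at about 0.05 rad. I'll move over the fastener now.

Emit:
jog_arm(
  increments=[
    [1, -1, -0.8, 0, 0, 0, 0],
    [1, -1, -0.8, 0, 0, 0, 0],
    [1, -1, -0.8, 0, 0, 0, 0],
    [1, -1, -0.8, 0, 0, 0, 0],
    [1, -1, -0.8, 0, 0, 0, 0],
    [1, -1, -0.8, 0, 0, 0, 0],
    [1, -1, -0.8, 0, 0, 0, 0],
    [1, -1, -0.8, 0, 0, 0, 0],
    [1, -1, -0.8, 0, 0, 0, 0],
    [1, -1, -0.8, 0, 0, 0, 0],
    [1, -1, -0.8, 0, 0, 0, 0],
    [1, -1, -0.8, 0, 0, 0, 0],
    [1, -1, -0.8, 0, 0, 0, 0],
    [1, -1, -0.8, 0, 0, 0, 0],
    [1, -1, -0.8, 0, 0, 0, 0],
    [1, -1, -0.8, 0, 0, 0, 0],
    [1, -1, -0.8, 0, 0, 0, 0],
    [1, -1, -0.8, 0, 0, 0, 0],
    [1, -1, -0.8, 0, 0, 0, 0],
    [1, -1, -0.8, 0, 0, 0, 0],
  ],
)

```text
time: 1.77
position: [478.2, 155.4, 303.6]
tool_rot: [[-0.944, 0.329, -0.001], [0.329, 0.944, -0.0], [0.001, -0.0, -1.0]]
force: [0.6, 0.3, -0.2]
grip_width: 85.5
grip_force: 0.0
```

Emit:
jog_arm(
  increments=[
    [1, -0.37, -1, 0, 0, 0, 0],
    [1, -0.37, -1, 0, 0, 0, 0],
    [1, -0.37, -1, 0, 0, 0, 0],
    [1, -0.37, -1, 0, 0, 0, 0],
    [1, -0.37, -1, 0, 0, 0, 0],
    [1, -0.37, -1, 0, 0, 0, 0],
    [1, -0.37, -1, 0, 0, 0, 0],
    [1, -0.37, -1, 0, 0, 0, 0],
    [1, -0.37, -1, 0, 0, 0, 0],
    [1, -0.37, -1, 0, 0, 0, 0],
    [1, -0.37, -1, 0, 0, 0, 0],
    [1, -0.37, -1, 0, 0, 0, 0],
    [1, -0.37, -1, 0, 0, 0, 0],
    [1, -0.37, -1, 0, 0, 0, 0],
    [1, -0.37, -1, 0, 0, 0, 0],
    [1, -0.37, -1, 0, 0, 0, 0],
    [1, -0.37, -1, 0, 0, 0, 0],
    [1, -0.37, -1, 0, 0, 0, 0],
    [1, -0.37, -1, 0, 0, 0, 0],
    [1, -0.37, -1, 0, 0, 0, 0],
  ],
)

```text
time: 3.43
position: [486.0, -270.7, 303.5]
tool_rot: [[-0.944, 0.329, -0.001], [0.329, 0.944, 0.001], [0.001, 0.0, -1.0]]
force: [-0.2, -0.2, -0.5]
grip_width: 85.4
grip_force: 0.0
```

Emit:
jog_arm(
  increments=[
    [1, 0, 0, 0, 0, 0, -0.97],
    [1, 0, 0, 0, 0, 0, -0.97],
    [1, 0, 0, 0, 0, 0, -0.97],
    [1, 0, 0, 0, 0, 0, 0],
    [1, 0, 0, 0, 0, 0, 0],
  ],
)

```text
time: 3.85
position: [486.1, -269.7, 303.6]
tool_rot: [[-0.995, 0.104, -0.001], [0.104, 0.995, 0.001], [0.001, 0.0, -1.0]]
force: [0.2, 0.0, 0.4]
grip_width: 85.2
grip_force: 0.0
```

```bash
cat > d.py <<'E'
import sys
from h import *
from workcell import ctrl
s=ctrl.state();R=s["tool_rot"];t=np.array([float(x) for x in sys.argv[1:4]])
print(s["time"],s["position"].round(1),"yaw_y",np.degrees(np.arctan2(R[1,1],R[0,1])).round(2),"z",R[:,2].round(3),"F",np.round(s["force"],1),"M",np.round(s["wrist_torque"],2),"w",s["grip_width"],s["grip_force"],"q",s["qpos"].round(0))
print("tool delta mm to grasp-point target",(R.T@(t-s["position"]-R[:,2]*ctrl.hold_point_z)).round(1))
E
python3 d.py 485.5 -266 125
```

```text
3.85 [ 486.1 -269.7  303.6] yaw_y 84.04 z [-0.001  0.001 -1.   ] F [0.2 0.  0.4] M [-0.03  0.04  0.02] w 85.15778740872418 0.0 q [ -41.   25.   92.   -0.   63. -125.]
tool delta mm to grasp-point target [  0.8   3.5 124.7]
```

Emit:
jog_arm(
  increments=[
    [1, 0.04, 0.18, 1, 0, 0, 0],
    [1, 0, 0, 1, 0, 0, 0],
    [1, 0, 0, 1, 0, 0, 0],
    [1, 0, 0, 1, 0, 0, 0],
    [1, 0, 0, 1, 0, 0, 0],
    [1, 0, 0, 0.8, 0, 0, 0],
    [1, 0, 0, 0.4, 0, 0, 0],
    [1, 0, 0, 0, 0, 0, 0],
    [1, 0, 0, 0, 0, 0, 0],
  ],
  grip_force=30,
)

```text
time: 4.6
position: [486.0, -266.1, 179.9]
tool_rot: [[-0.995, 0.102, -0.0], [0.102, 0.995, 0.0], [0.0, 0.0, -1.0]]
force: [-0.8, 0.8, 0.5]
grip_width: 85.4
grip_force: 0.0
```

```bash
python3 d.py 485.5 -266 125
python3 - <<'E'
from h import *
from workcell import ctrl
c=ctrl.read_camera("scene")["color"]
cv2.imwrite("pics/s2.png",cv2.resize(c[150:370,80:340,::-1],None,fx=2.3,fy=2.3,interpolation=2))
E
```

```text
4.6 [ 486.  -266.1  179.9] yaw_y 84.13 z [-0.  0. -1.] F [-0.8  0.8  0.5] M [-0.03  0.02  0.01] w 85.37182042212378 0.0 q [ -40.   35.   98.   -0.   47. -124.]
tool delta mm to grasp-point target [0.5 0.1 1. ]
```

View pics/s2.png

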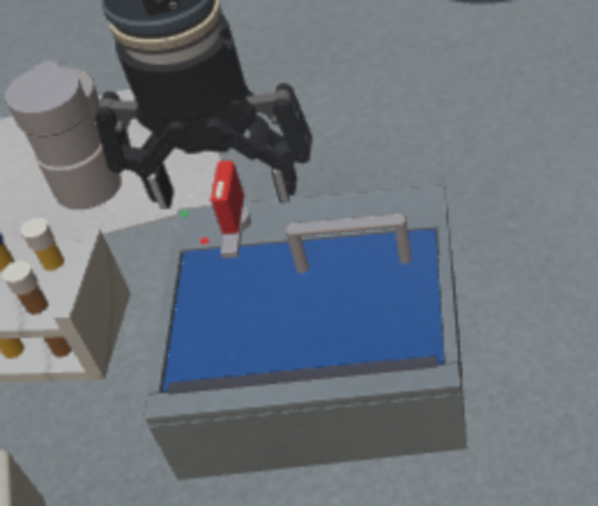

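The open fingers straddle the red wing, which is at about (228,195) in the crop. The pads are at (160,185) and (285,185). Next: close the gripper.

Emit:
jog_arm(
  increments=[
    [-1, 0, 0, 0.05, 0, 0, 0],
    [-1, 0, 0, 0, 0, 0, 0],
    [-1, 0, 0, 0, 0, 0, 0],
    [-1, 0, 0, 0, 0, 0, 0],
    [-1, 0, 0, 0, 0, 0, 0],
    [-1, 0, 0, 0, 0, 0, 0],
    [-1, 0, 0, 0, 0, 0, 0],
    [-1, 0, 0, 0, 0, 0, 0],
    [-1, 0, 0, 0, 0, 0, 0],
    [-1, 0, 0, 0, 0, 0, 0],
    [-1, 0, 0, 0, 0, 0, 0],
    [-1, 0, 0, 0, 0, 0, 0],
  ],
  grip_force=35,
)

```text
time: 5.65
position: [486.0, -265.6, 179.3]
tool_rot: [[-0.995, 0.102, 0.0], [0.102, 0.995, 0.001], [-0.0, 0.001, -1.0]]
force: [0.2, 4.2, 6.0]
grip_width: 13.7
grip_force: 36.2
```

Emit:
jog_arm(
  increments=[
    [-1, 0, 0, 0, 0, 0, 0.9],
    [-1, 0, 0, 0, 0, 0, 0.9],
    [-1, 0, 0, 0, 0, 0, 0.9],
    [-1, 0, 0, 0, 0, 0, 0.9],
    [-1, 0, 0, 0, 0, 0, 0.9],
    [-1, 0, 0, 0, 0, 0, 0.9],
    [-1, 0, 0, 0, 0, 0, 0.9],
    [-1, 0, 0, 0, 0, 0, 0.9],
    [-1, 0, 0, 0, 0, 0, 0.9],
    [-1, 0, 0, 0, 0, 0, 0.9],
  ],
)

```text
time: 6.48
position: [485.9, -265.8, 179.3]
tool_rot: [[-0.679, 0.734, -0.0], [0.734, 0.679, 0.0], [0.0, 0.0, -1.0]]
force: [0.8, 3.9, 5.9]
grip_width: 13.6
grip_force: 36.3
```

Emit:
jog_arm(
  increments=[
    [-1, 0, 0, 0, 0, 0, 0.9],
    [-1, 0, 0, 0, 0, 0, 0.9],
    [-1, 0, 0, 0, 0, 0, 0.9],
    [-1, 0, 0, 0, 0, 0, 0.9],
    [-1, 0, 0, 0, 0, 0, 0.9],
    [-1, 0, 0, 0, 0, 0, 0.9],
    [-1, 0, 0, 0, 0, 0, 0.9],
    [-1, 0, 0, 0, 0, 0, 0.9],
    [-1, 0, 0, 0, 0, 0, 0.9],
    [-1, 0, 0, 0, 0, 0, 0.5],
    [-1, 0, 0, 0, 0, 0, 0],
    [-1, 0, 0, 0, 0, 0, 0],
  ],
)

```text
time: 7.48
position: [485.7, -265.8, 179.3]
tool_rot: [[-0.06, 0.998, -0.001], [0.998, 0.06, 0.001], [0.001, -0.0, -1.0]]
force: [-0.5, 2.7, 5.5]
grip_width: 13.4
grip_force: 36.2
```

```bash
python3 d.py 485.5 -266 125
```

```text
7.4833 [ 485.7 -265.8  179.3] yaw_y 3.46 z [-0.001  0.001 -1.   ] F [-0.5  2.7  5.5] M [ 0.45  0.16 -0.11] w 13.36217387342802 36.235105991363525 q [-40.  35.  99.   0.  47. -44.]
tool delta mm to grasp-point target [-0.2 -0.2  0.4]
```

Emit:
jog_arm(
  increments=[
    [0.2, 0, 0, 0, 0, 0, 0],
    [0.2, 0, 0, 0, 0, 0, 0],
    [0.2, 0, 0, 0, 0, 0, 0],
    [0.2, 0, 0, 0, 0, 0, 0],
    [0.2, 0, 0, 0, 0, 0, 0],
    [0.2, 0, 0, -1, 0, 0, 0],
    [0.2, 0, 0, -1, 0, 0, 0],
    [0.2, 0, 0, -1, 0, 0, 0],
    [0.2, 0, 0, -1, 0, 0, 0],
    [0.2, 0, 0, 0, 0, 0, 0.72],
    [0.2, 0, 0, 0, 0, 0, 0.72],
    [0.2, 1, 0.6, 0, 0, 0, 0],
    [0.2, 1, 0.6, 0, 0, 0, 0],
    [0.2, 1, 0.6, 0, 0, 0, 0],
    [0.2, 1, 0.6, 0, 0, 0, 0],
    [0.2, 0, 0, 0, 0, 0, 0],
  ],
)

```text
time: 8.82
position: [539.7, -185.9, 258.8]
tool_rot: [[0.051, 0.999, 0.001], [0.999, -0.051, 0.001], [0.001, 0.001, -1.0]]
force: [0.6, 0.0, 0.2]
grip_width: 50.7
grip_force: 0.0
```

```bash
python3 d.py 544 -174 135
python3 - <<'E'
from h import *
from workcell import ctrl
for n in("scene","top"):
    c=ctrl.read_camera(n);np.savez(n+"2.npz",**c)
a=np.load("scene2.npz")["color"][130:350,80:340,::-1];b=np.load("top2.npz")["color"][160:340,340:540,::-1]
a=cv2.resize(a,(400,338));b=cv2.resize(b,(376,338));cv2.imwrite("pics/s3.png",np.hstack([a,b]))
E
```

```text
8.8167 [ 539.7 -185.9  258.8] yaw_y -2.93 z [ 0.001  0.001 -1.   ] F [0.6 0.  0.2] M [-0.03 -0.    0.02] w 50.73670668580991 0.0 q [-30.  29.  93.   0.  58. -27.]
tool delta mm to grasp-point target [12.   3.6 69.9]
```

View pics/s3.png

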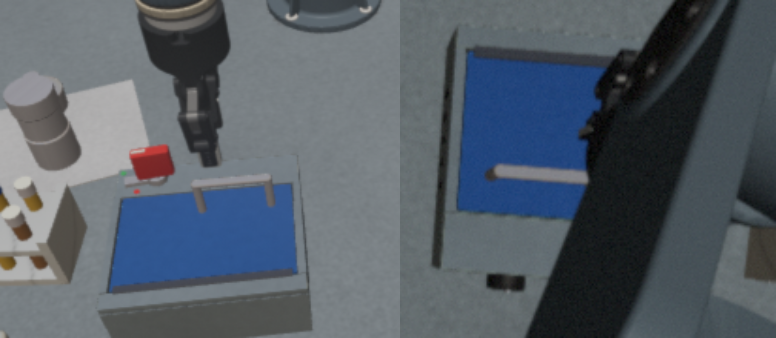

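The red wing, at (152,162), now lies across with the tongue pointing to -y at (128,182): it is unlocked and the panel is still shut. Next: lower onto the bar and close.

Emit:
jog_arm(
  increments=[
    [0.2, 0.6, 0.18, 0.5, 0, 0, 0],
    [0.2, 0, 0, 1, 0, 0, 0],
    [0.2, 0, 0, 1, 0, 0, 0],
    [0.2, 0, 0, 0.7, 0, 0, 0],
    [0.2, 0, 0, 0.3, 0, 0, 0],
    [0.2, 0, 0, 0, 0, 0, 0],
    [-1, 0, 0, 0, 0, 0, 0],
    [-1, 0, 0, 0, 0, 0, 0],
    [-1, 0, 0, 0, 0, 0, 0],
    [-1, 0, 0, 0, 0, 0, 0],
    [-1, 0, 0, 0, 0, 0, 0],
    [-1, 0, 0, 0, 0, 0, 0],
    [-1, 0, 0, 0, 0, 0, 0],
    [-1, 0, 0, 0, 0, 0, 0],
    [-1, 0, 0, 0, 0, 0, 0],
  ],
  grip_force=40,
)

```text
time: 10.17
position: [544.1, -177.6, 190.0]
tool_rot: [[0.055, 0.998, 0.005], [0.999, -0.055, -0.002], [-0.002, 0.005, -1.0]]
force: [5.1, 0.8, 2.2]
grip_width: 8.3
grip_force: 39.2
```

```bash
python3 d.py 544 -174 135
python3 - <<'E'
import numpy as np
t=np.radians(np.r_[0:86:5]);x=-100*np.cos(t)+45*np.sin(t);z=100*np.sin(t)+45*np.cos(t)
print(np.c_[np.diff(x),-np.diff(z)].round(1).tolist())
E
```

```text
10.1667 [ 544.1 -177.6  190. ] yaw_y -3.13 z [ 0.005 -0.002 -1.   ] F [5.1 0.8 2.2] M [ 0.13 -0.85  0.02] w 8.284836614569613 39.179139733314514 q [-29.  35.  96.   0.  49. -26.]
tool delta mm to grasp-point target [ 3.6 -0.6  1.1]
[[4.3, -8.5], [5.0, -8.1], [5.7, -7.7], [6.4, -7.1], [7.0, -6.6], [7.5, -5.9], [8.0, -5.2], [8.4, -4.5], [8.8, -3.8], [9.1, -3.0], [9.3, -2.2], [9.5, -1.4], [9.6, -0.5], [9.6, 0.3], [9.5, 1.1], [9.4, 1.9], [9.2, 2.8]]
```

Emit:
jog_arm(
  increments=[
    [-1, 0, 0.21, -0.42, 0, 0, 0],
    [-1, 0, 0.25, -0.4, 0, 0, 0],
    [-1, 0, 0.28, -0.38, 0, 0, 0],
    [-1, 0, 0.32, -0.36, 0, 0, 0],
    [-1, 0, 0, 0, 0, 0, 0],
  ],
)

```text
time: 10.58
position: [563.3, -178.6, 220.0]
tool_rot: [[0.054, 0.999, -0.003], [0.999, -0.054, -0.0], [-0.0, -0.003, -1.0]]
force: [0.5, -3.2, -4.1]
grip_width: 8.6
grip_force: 39.6
```

```bash
python3 d.py 565.4 -175.2 166.4
python3 - <<'E'
from h import *
from workcell import ctrl
c=ctrl.read_camera("scene")["color"]
cv2.imwrite("pics/s4.png",cv2.resize(c[130:370,80:340,::-1],None,fx=2,fy=2))
E
```

```text
10.5833 [ 563.3 -178.6  220. ] yaw_y -3.08 z [-0.003 -0.    -1.   ] F [ 0.5 -3.2 -4.1] M [-0.43  0.16  0.06] w 8.630346580736266 39.575756192207336 q [-28.  34.  91.  -0.  55. -25.]
tool delta mm to grasp-point target [ 3.5  2.  -0.3]
```

View pics/s4.png

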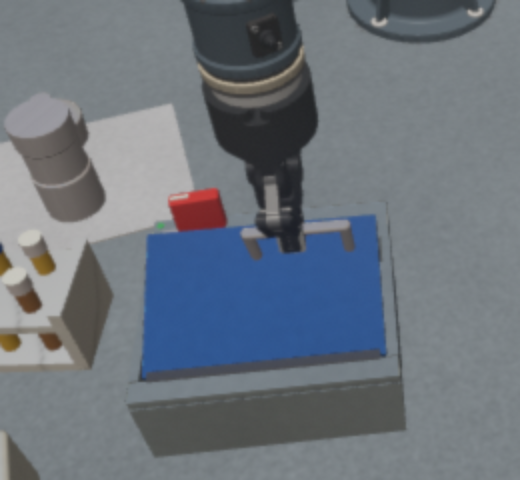

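The fingers hold the bar at about (290,235). The panel's front edge, at about (260,225), has risen about 20°, and the wing is unchanged at (198,210). Forces are low, so I'll continue along the arc to about 75–80°.

Emit:
jog_arm(
  increments=[
    [-1, 0, 0.35, -0.33, 0, 0, 0],
    [-1, 0, 0.38, -0.3, 0, 0, 0],
    [-1, 0, 0.4, -0.26, 0, 0, 0],
    [-1, 0, 0.42, -0.23, 0, 0, 0],
    [-1, 0, 0.44, -0.19, 0, 0, 0],
    [-1, 0, 0.46, -0.15, 0, 0, 0],
    [-1, 0, 0, 0, 0, 0, 0],
  ],
)

```text
time: 11.22
position: [609.3, -181.0, 252.1]
tool_rot: [[0.053, 0.999, -0.01], [0.999, -0.053, -0.0], [-0.001, -0.01, -1.0]]
force: [-10.7, -2.0, 14.0]
grip_width: 8.3
grip_force: 40.1
```

Emit:
jog_arm(
  increments=[
    [-1, 0, 0.47, -0.11, 0, 0, 0],
    [-1, 0, 0.48, -0.07, 0, 0, 0],
    [-1, 0, 0.48, -0.03, 0, 0, 0],
    [-1, 0, 0.48, 0.02, 0, 0, 0],
    [-1, 0, 0.48, 0.06, 0, 0, 0],
    [-1, 0, 0.47, 0.1, 0, 0, 0],
    [-1, 0, 0, 0, 0, 0, 0],
    [-1, 0, 0, 0, 0, 0, 0],
  ],
)

```text
time: 11.88
position: [669.7, -184.2, 252.2]
tool_rot: [[0.054, 0.999, 0.001], [0.999, -0.054, -0.001], [-0.001, 0.001, -1.0]]
force: [-1.2, -1.9, 5.3]
grip_width: 8.6
grip_force: 42.2
```

```bash
python3 d.py 670 -181 199
python3 - <<'E'
from h import *
from workcell import ctrl
c=ctrl.read_camera("scene")["color"]
cv2.imwrite("pics/s5.png",cv2.resize(c[130:370,80:340,::-1],None,fx=2,fy=2))
E
```

```text
11.8833 [ 669.7 -184.2  252.2] yaw_y -3.11 z [ 0.001 -0.001 -1.   ] F [-1.2 -1.9  5.3] M [-0.28  0.31 -0.01] w 8.61540619720706 42.15841233730316 q [-25.  39.  74.  -0.  67. -21.]
tool delta mm to grasp-point target [ 3.3  0.  -0.7]
```

View pics/s5.png

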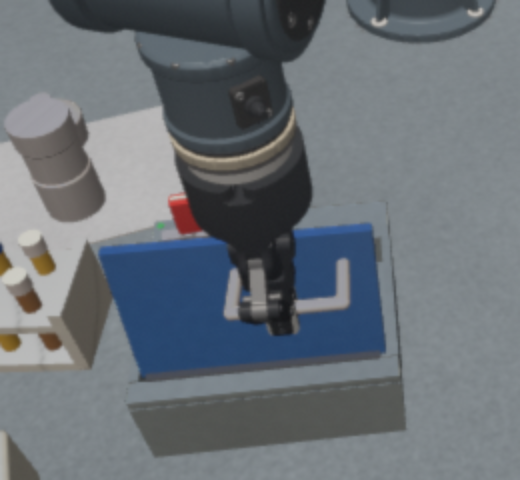

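The panel, with its top edge at (240,240), stands at about 80° with the bar in the grip at (280,305). I'll release part way and lift off.

Emit:
jog_arm(
  increments=[
    [-0.35, 0, 0, 0, 0, 0, 0],
    [-0.35, 0, 0, 0, 0, 0, 0],
    [-0.35, 0, 0, 0, 0, 0, 0],
    [-0.35, 0, 0, 0, 0, 0, 0],
    [-0.35, 0, 0, 0, 0, 0, 0],
    [-0.35, 0, 0, -0.5, 0, 0, 0],
    [-0.35, 0, 0, -1, 0, 0, 0],
    [-0.35, 0, 0, -1, 0, 0, 0],
    [-0.35, 0, 0, -1, 0, 0, 0],
    [-0.35, 0, 0, -1, 0, 0, 0],
    [-0.35, 0, 0, -1, 0, 0, 0],
    [-0.35, 0, 0, -0.5, 0, 0, 0],
    [-0.35, 0, 0, 0, 0, 0, 0],
    [-0.35, 0, 0, 0, 0, 0, 0],
  ],
)

```text
time: 13.1
position: [669.6, -184.0, 370.3]
tool_rot: [[0.054, 0.999, 0.001], [0.999, -0.054, -0.0], [-0.0, 0.001, -1.0]]
force: [1.2, 0.1, -0.7]
grip_width: 27.7
grip_force: 0.0
```

```bash
python3 d.py 670 -181 199
python3 - <<'E'
from h import *
from workcell import ctrl
c=ctrl.read_camera("scene");b,r=masks(c)
cv2.imwrite("pics/s6.png",cv2.resize(c["color"][130:370,80:340,::-1],None,fx=2,fy=2))
K=c["mtx"];T=c["camera_from_world"];v,u=np.mgrid[:480,:640];d=c["depth"]
W=(np.stack([(u-K[0,2])/K[0,0]*d,-(v-K[1,2])/K[1,1]*d,-d],-1)-T[:3,3])@T[:3,:3]
for m,mi in((b,"panel"),(r,"wing")):
    k=cv2.erode(m,np.ones((3,3))).astype(bool)&(d>0)&(W[...,2]>98)&(np.abs(W[...,1]+215)<130)&(np.abs(W[...,0]-580)<150)
    w=W[k]; print(mi,len(w),w.mean(0).round(1),w.min(0).round(),w.max(0).round())
    if mi=="panel": n=np.linalg.svd(w-w.mean(0),full_matrices=False)[2][2];n*=np.sign(n[0]);print("opening deg",np.degrees(np.arctan2(n[0],n[2])))
    else: print("wing dir",np.degrees(np.arctan(np.polyfit(w[:,1],w[:,0],1)[0])),"deg from y toward x")
E
```

```text
13.1 [ 669.6 -184.   370.3] yaw_y -3.12 z [ 0.001 -0.    -1.   ] F [ 1.2  0.1 -0.7] M [-0.02  0.01 -0.01] w 27.65314215063889 0.0 q [-25.  33.  67.   0.  81. -21.]
tool delta mm to grasp-point target [3.000e+00 1.000e-01 1.174e+02]
panel 6745 [ 628.1 -220.   163.3] [ 608. -311.   98.] [ 647. -117.  219.]
opening deg 79.01418131993418
wing 281 [ 492.3 -268.   124.6] [ 484. -285.  106.] [ 496. -247.  144.]
wing dir -3.5456635159236285 deg from y toward x
```

View pics/s6.png

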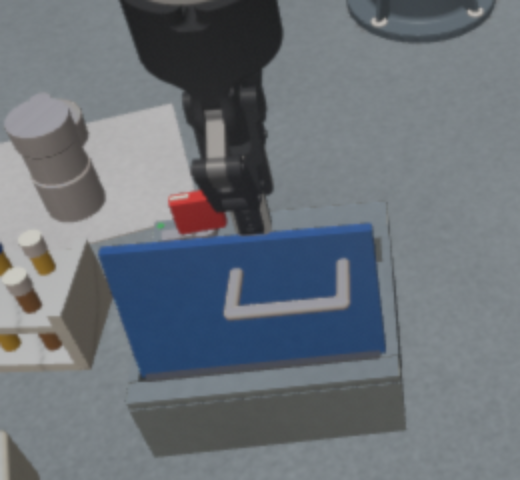

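The panel stands alone at 79° (top edge y≈240, bar at (290,310)). The wing, at (197,212), is about 83° round, and the gripper is clear of everything.

```bash
python3 -c "
from workcell import ctrl
print(ctrl.hand_in())"
```

```text
the job is handed in; nothing more can be done
None
```

The job is handed in, though it returned no verdict: the red fastener was turned to about 83° while the panel was shut, the blue panel now stands open at about 79°, the gripper is clear, and the white unit was not touched.

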